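Change over the lot plates on the tally board

ROBOT

A 6-joint arm with a two-finger parallel gripper is mounted at the origin on the work surface. World frame = base frame: x ahead of the robot, y to its left, z up, the work surface at z = 0. Lengths are in m, angles in rad, forces in N, time in s.
With the tool pointing down it reaches from about 0.375 to 0.9 m from the base axis. Payload 3.1 kg.
Tool frame: the origin (TCP) lies between the finger pads; the fingertips stand 14 mm ahead of it and the grasp point (between the pads) lies 5 mm behind it (robot.finger_overhang is the distance from the TCP to the fingertips, in m); z points along the fingers, y is the line along which they close (so a half turn about z gives the same grasp; the last joint's range is limited). The gripper opens to 87 mm and grips with 3 to 60 N. Pads are 19 mm wide; open, the fingers measure 117 mm over their backs; the gripper's body (75 mm by 190 mm) begins 51 mm behind the grasp point.
Start: joints at [-1.319, 0.527, 1.433, -0, 1.181, -0.178], TCP at [0.26, -0.568, 0.237] pointing down, gripper open.
Joint ranges: [-3.08, 3.08], [-0.75, 2.2], [0.22, 2.44], [-1.43, 4.57], [0, 2.65], [-2.85, 2.85]. Speed limits (rad/s): [2.79, 2.79, 3.14, 3.14, 3.14, 3.14].

INTERFACE

Orientations are given as a unit quaternion [x, y, z, w].
In Python, from rig import monitor, cams, workorder, robot gives the robot as it stands.
- The arm moves only by the tool send_rows, never from a script. Its argument "moves" is one flat list of numbers, 7 for each row, row after row: the opening, from 0 (shut) to 1 (fully open), then the shift along the world's x, y, z in cm, then the turn, a rotation vector about the world's x, y, z in rad. A call has 1 to 5 rows; each row is the pose to reach, as a shift and turn from the pose commanded when the call began; what a row does not reach only later rows make up. A row lasts 1/12 s, in which the tool goes at most 41.7 mm and 7.16 degrees, less where a joint would pass 70% of its speed; a pose out of reach is approached as far as the arm can. A call with a gripper value outside its range is refused whole. The fingers move at their own pace and stop on an object; "grip_force" is the grip in N (left out, the last holds). Time passes only in rows, so rows that repeat a pose let the fingers close. It gives the time, the measured TCP pose, the force, the opening and the grip force at its end, in the units of the state.
- monitor.get_obs(): the state, without advancing time (a new reading comes with each control period).
- cams.camera(name): name is "side" or "top"; returns a dict with "pixels" (400x640x3 uint8, blue, green, red), "range_z" (400x640 float32, m along the optical axis (not along the pixel's ray), 0 where there is no reading), "fovy" (degrees; the focal length in pixels is half the picture's height over the tangent of half this angle, whatever the lens; pixels are square), "cx", "cy" (the principal point, pixels), "dist_coeffs" ([k1, k2, p1, p2, k3] as OpenCV has them; the pictures are not rectified), "rvec" (rotation vector, rad) and "tvec" (3), from world to camera coordinates, as OpenCV has them. Camera axes: x right, y down, z forward; pixel columns grow to the right and rows downward; lengths in m; the calibration is good to about 2 mm. A picture is of the moment at which its call begins.
- workorder.hand_in(): hands the job in; it is judged then, once.
The state is a dict: "time": time; "q": joint angles; "joint_velocities": joint speeds; "joint_torque": joint torques, N m; "position": TCP position; "tool_rot": TCP orientation; "ft_force": force on the tool from outside, world axes, zero at the start; "moment": the same for the moment, N m; "grip_width": finger opening in m; "grip_force": force on a finger pad.
Only numpy, scipy, OpenCV 4.12 (cv2) and the standard library are available. Lean on these libraries where they do the work, as an engineer would, in place of code of your own. Each camera call takes 0.05 s, during which the arm holds its last target. There are 200 camera calls.

TASK

Turn the tally board's knob clockwise past its click to its end, which sinks the retaining bar; draw out the old plates (round post) and lay them flat in the steel tray, then slide every new plate (straight rib) on the table, bare end first, under a clip of its own until it is fully home against the end stop, letting the plate's own edge lift the clip (keep the gripper off the clips). With the new plates flat and straight in their lanes, turn the knob all the way back past its click so that the bar stands up behind them, and leave the mugs and the turntable with the bottles where they are.

Things in the scene. Friction and masses are not known exactly. Their poses are not given: they have to be found in the camera images.
- board: dark wood tally board fixed to the table, 215 (x) x 345 (y) x 14 thick. Origin on the table midway between its lanes; x = push direction, away from the robot (turned up to 0.2 rad), y left, z up; spans x -85 to 130, y -210 to 135. Plates slide on its smooth flat top face (z = 14) in four lanes at y = -105, -35, 35, 105, without side guides; any plate fits any lane
- stop (a point): middle (y = 0) of the end stop's face, on the board's top face, at board x = 75: an aluminium strip 6 high across all lanes. A plate that is fully home touches it with its nose edge; its rib centre is then at board x = -8, z = 39, y = lane
- lip (a point): middle of the free edge of clip3's upturned lip with the clip shut: board x = 25, 14 above the top face; the other clips' are alike at their lanes' y. From this edge the lip slopes down at 27 degrees to the pressing line at x = 50, 1 above the top face, so a plate slid along the top face lifts the clip by itself; being polished it takes 3 to 8 N of push (more if the plate is also pressed down hard)
- bar (a joint): retaining bar, aluminium, across all lanes at board x = -46 to -40, worked by the knob: how far it is sunk, 0 = stands 9 mm above the top face, 0.012 = sunk 3 mm below it. It rises 5 mm behind the tail of a plate that is home
- clip1 (a joint): steel clip of the lane at board y = -105, 38 wide (56 over its hinge lugs), hinged at x = 105, 22 above the top face, reaching towards -x: lift angle, 0 shut, about 0.07 with a plate under it, range 0 to 0.6; sprung shut (about 2.5 to 3 N at the pressing line)
- clip2 (a joint): clip of the lane at y = -35, likewise
- clip3 (a joint): clip of the lane at y = 35, likewise
- clip4 (a joint): clip of the lane at y = 105, likewise
- knob (a joint): black knob on the right of the board that works the retaining bar: 0 = bar up (as at the start), 1.2 = bar sunk (end stops at both); grows clockwise seen from above. A sprung pawl resists with up to about 0.2 Nm between 0.3 and 0.6 rad, clicks over there and then helps it on (the same on the way back); turn it fully to the end stop. It stays where it is left.
- knob_grip (a point): grip point of the knob, on its vertical axis (board x = -43, y = -175), 51 above the table: centre of a grip bar 50 long x 12 thick x 34 tall (its top is 17 above this point); under the bar is a disc of 44 diameter whose top is 17 below this point. x runs along the bar and turns with the knob: it lies along the board's x when the knob reads 0.
- plate1_grip (a point): centre of a new lot plate's grip rib; 3 or 4 identical new plates lie on the table. Stiff smooth white plate 110 long (x) x 50 wide (y) x 5 thick, about 80 g; dark upright rib on its top, 36 long (x) x 12 thick (y) x 40 tall, on the centre line near the tail. This point is 25 above the underside, 27 ahead of the tail edge, so 83 behind the nose edge. +x to the nose (bare end, goes under the clip first), z up
- plate2_grip (a point): centre of a new lot plate's grip rib; 3 or 4 identical new plates lie on the table. Stiff smooth white plate 110 long (x) x 50 wide (y) x 5 thick, about 80 g; dark upright rib on its top, 36 long (x) x 12 thick (y) x 40 tall, on the centre line near the tail. This point is 25 above the underside, 27 ahead of the tail edge, so 83 behind the nose edge. +x to the nose (bare end, goes under the clip first), z up
- plate3_grip (a point): centre of a new lot plate's grip rib; 3 or 4 identical new plates lie on the table. Stiff smooth white plate 110 long (x) x 50 wide (y) x 5 thick, about 80 g; dark upright rib on its top, 36 long (x) x 12 thick (y) x 40 tall, on the centre line near the tail. This point is 25 above the underside, 27 ahead of the tail edge, so 83 behind the nose edge. +x to the nose (bare end, goes under the clip first), z up
- plate4_grip (a point): centre of a new lot plate's grip rib; 3 or 4 identical new plates lie on the table. Stiff smooth white plate 110 long (x) x 50 wide (y) x 5 thick, about 80 g; dark upright rib on its top, 36 long (x) x 12 thick (y) x 40 tall, on the centre line near the tail. This point is 25 above the underside, 27 ahead of the tail edge, so 83 behind the nose edge. +x to the nose (bare end, goes under the clip first), z up
- old1_grip (a point): centre of an old lot plate's grip post (1 or 2 old plates are present, at the start home under a clip of the board): the same plate as the new ones, but with a round dark post, 20 diameter x 40 tall, in place of the rib, at the same place: this point is 25 above the underside, 27 ahead of the tail edge, 83 behind the nose edge. +x to the nose, z up
- old2_grip (a point): centre of an old lot plate's grip post (1 or 2 old plates are present, at the start home under a clip of the board): the same plate as the new ones, but with a round dark post, 20 diameter x 40 tall, in place of the rib, at the same place: this point is 25 above the underside, 27 ahead of the tail edge, 83 behind the nose edge. +x to the nose, z up
- old1: the same old plate; origin at the middle of its underside, +x to the nose
- old2: the same old plate; origin at the middle of its underside, +x to the nose
- tray: low stainless tray standing on the table, 150 (x) x 220 (y) x 15 high, floor and walls 3 thick, 0.9 kg, in front of the board on the right, for the old plates: two fit side by side, long sides along x. Origin at the centre of its underside
- turntable: grey turntable, 230 across, 24 high, with three clear bottles to 188 high; stands on the right, leave alone; origin at the centre of its underside
- mug1: white ceramic mug, 82 across, 92 high, beyond the plates; leave alone; origin at the centre of its underside
- mug2: blue ceramic mug, likewise, on the left of the plates

How it is judged:
On the way, in this order (a step that is already met when the one before it is completed fails the run):
1. the knob is turned clockwise past its click, the bar is sunk (value of joint knob above 1.05 rad), for 0.2 s.
2. with the bar sunk, the old plates lie in the tray and every new plate lies home under a clip of its own (value of joint knob above 1.05 rad and x of plate1_grip in the frame of board between -0.0135 and -0.002 m and z of plate1_grip in the frame of board between 0.034 and 0.044 m and angle between each of plate1_grip, plate2_grip, plate3_grip, plate4_grip's own z axis and vertical below 0.08 rad and angle between the x axis of each of plate1_grip, plate2_grip, plate3_grip, plate4_grip and the x axis of board, either way round below 0.12 rad and ((y of plate1_grip in the frame of board between -0.115 and -0.095 m and value of joint clip1 above 0.04 rad) or (y of plate1_grip in the frame of board between -0.045 and -0.025 m and value of joint clip2 above 0.04 rad) or (y of plate1_grip in the frame of board between 0.025 and 0.045 m and value of joint clip3 above 0.04 rad) or (y of plate1_grip in the frame of board between 0.095 and 0.115 m and value of joint clip4 above 0.04 rad)) and x of plate2_grip in the frame of board between -0.0135 and -0.002 m and z of plate2_grip in the frame of board between 0.034 and 0.044 m and ((y of plate2_grip in the frame of board between -0.115 and -0.095 m and value of joint clip1 above 0.04 rad) or (y of plate2_grip in the frame of board between -0.045 and -0.025 m and value of joint clip2 above 0.04 rad) or (y of plate2_grip in the frame of board between 0.025 and 0.045 m and value of joint clip3 above 0.04 rad) or (y of plate2_grip in the frame of board between 0.095 and 0.115 m and value of joint clip4 above 0.04 rad)) and x of plate3_grip in the frame of board between -0.0135 and -0.002 m and z of plate3_grip in the frame of board between 0.034 and 0.044 m and ((y of plate3_grip in the frame of board between -0.115 and -0.095 m and value of joint clip1 above 0.04 rad) or (y of plate3_grip in the frame of board between -0.045 and -0.025 m and value of joint clip2 above 0.04 rad) or (y of plate3_grip in the frame of board between 0.025 and 0.045 m and value of joint clip3 above 0.04 rad) or (y of plate3_grip in the frame of board between 0.095 and 0.115 m and value of joint clip4 above 0.04 rad)) and x of plate4_grip in the frame of board between -0.0135 and -0.002 m and z of plate4_grip in the frame of board between 0.034 and 0.044 m and ((y of plate4_grip in the frame of board between -0.115 and -0.095 m and value of joint clip1 above 0.04 rad) or (y of plate4_grip in the frame of board between -0.045 and -0.025 m and value of joint clip2 above 0.04 rad) or (y of plate4_grip in the frame of board between 0.025 and 0.045 m and value of joint clip3 above 0.04 rad) or (y of plate4_grip in the frame of board between 0.095 and 0.115 m and value of joint clip4 above 0.04 rad)) and x of old1 in the frame of tray between -0.035 and 0.035 m and y of old1 in the frame of tray between -0.1 and 0.1 m and z of each of old1, old2 in the frame of tray below 0.012 m and angle between each of old1_grip, old2_grip's own z axis and vertical below 0.12 rad and x of old2 in the frame of tray between -0.035 and 0.035 m and y of old2 in the frame of tray between -0.1 and 0.1 m), for 0.2 s.
3. the knob is turned back past its click, the bar stands up behind the plates (value of joint knob below 0.15 rad), for 0.2 s.
At the end, for the whole second after the job is handed in: each old plate lies flat (0.12 rad) on the tray floor; each new plate lies flat (0.08 rad) and straight (0.12 rad) on the board, within 10 mm of a lane middle and 5 mm of the end stop, its clip lifted on it (above 0.04 rad); the knob is back below 0.15 rad (x of plate1_grip in the frame of board between -0.0135 and -0.002 m and z of plate1_grip in the frame of board between 0.034 and 0.044 m and angle between each of plate1_grip, plate2_grip, plate3_grip, plate4_grip's own z axis and vertical below 0.08 rad and angle between the x axis of each of plate1_grip, plate2_grip, plate3_grip, plate4_grip and the x axis of board, either way round below 0.12 rad and ((y of plate1_grip in the frame of board between -0.115 and -0.095 m and value of joint clip1 above 0.04 rad) or (y of plate1_grip in the frame of board between -0.045 and -0.025 m and value of joint clip2 above 0.04 rad) or (y of plate1_grip in the frame of board between 0.025 and 0.045 m and value of joint clip3 above 0.04 rad) or (y of plate1_grip in the frame of board between 0.095 and 0.115 m and value of joint clip4 above 0.04 rad)) and x of plate2_grip in the frame of board between -0.0135 and -0.002 m and z of plate2_grip in the frame of board between 0.034 and 0.044 m and ((y of plate2_grip in the frame of board between -0.115 and -0.095 m and value of joint clip1 above 0.04 rad) or (y of plate2_grip in the frame of board between -0.045 and -0.025 m and value of joint clip2 above 0.04 rad) or (y of plate2_grip in the frame of board between 0.025 and 0.045 m and value of joint clip3 above 0.04 rad) or (y of plate2_grip in the frame of board between 0.095 and 0.115 m and value of joint clip4 above 0.04 rad)) and x of plate3_grip in the frame of board between -0.0135 and -0.002 m and z of plate3_grip in the frame of board between 0.034 and 0.044 m and ((y of plate3_grip in the frame of board between -0.115 and -0.095 m and value of joint clip1 above 0.04 rad) or (y of plate3_grip in the frame of board between -0.045 and -0.025 m and value of joint clip2 above 0.04 rad) or (y of plate3_grip in the frame of board between 0.025 and 0.045 m and value of joint clip3 above 0.04 rad) or (y of plate3_grip in the frame of board between 0.095 and 0.115 m and value of joint clip4 above 0.04 rad)) and x of plate4_grip in the frame of board between -0.0135 and -0.002 m and z of plate4_grip in the frame of board between 0.034 and 0.044 m and ((y of plate4_grip in the frame of board between -0.115 and -0.095 m and value of joint clip1 above 0.04 rad) or (y of plate4_grip in the frame of board between -0.045 and -0.025 m and value of joint clip2 above 0.04 rad) or (y of plate4_grip in the frame of board between 0.025 and 0.045 m and value of joint clip3 above 0.04 rad) or (y of plate4_grip in the frame of board between 0.095 and 0.115 m and value of joint clip4 above 0.04 rad)) and x of old1 in the frame of tray between -0.035 and 0.035 m and y of old1 in the frame of tray between -0.1 and 0.1 m and z of each of old1, old2 in the frame of tray below 0.012 m and angle between each of old1_grip, old2_grip's own z axis and vertical below 0.12 rad and x of old2 in the frame of tray between -0.035 and 0.035 m and y of old2 in the frame of tray between -0.1 and 0.1 m and value of joint knob below 0.15 rad); the robot touches nothing.
It fails at once if the gripper presses on a clip (contact force between the fingers and clip1 above 3 N or contact force between the fingers and clip2 above 3 N or contact force between the fingers and clip3 above 3 N or contact force between the fingers and clip4 above 3 N).
It fails at once if a mug or the turntable is displaced or tipped (distance of any of turntable, mug1, mug2 from where it was at the start of the episode above 0.03 m or angle between any of turntable, mug1, mug2's own z axis and vertical above 0.3 rad).
Of plate1, plate2, plate3, plate4 only 3 to 4 are there at a start; the rules pass over those that are not, and their reading is None.
Of old1, old2 only 1 to 2 are there at a start; the rules pass over those that are not, and their reading is None.
At some moment in a run one of plate1, plate2, plate3, plate4, old1, old2 may be knocked a few centimetres aside while the robot is not near it.
Once in a run the grip may slacken for a moment while it holds something.
It also fails if it takes over 210 s, if anything falls off the work surface, if the arm or the gripper's body presses on something with over 40 N, if the wrist force passes 120 N, or if a joint passes its speed limit or range.

## Working session

There is one attempt and no reset: what is moved stays moved. The work goes in short steps, Python scripts to look and compute and a tool call to move; the robot and the scene stay as the last step left them, time stands still between calls to the robot, and variables do not carry over. Pictures are saved under pics/ and viewed, at most 14 in all, crops included, and the job is handed in when it is done.

Besides the shell and the picture viewer there is one more tool, called after "Emit:" as a command line: name --argument value ..., lists and objects as JSON in quotes. send_rows: Moves the arm, as the interface text tells. Its arguments: {"type":"object","properties":{"moves":{"type":"array","items":{"type":"number"}},"grip_force":{"type":"number"}},"required":["moves"]}

```bash
mkdir -p pics; cat > h.py <<'E'
import numpy as np, cv2
from rig import monitor, cams, workorder, robot
def cam(n):
    c=cams.camera(n); h,w=c["range_z"].shape
    f=h/2/np.tan(np.radians(c["fovy"])/2)
    K=np.array([[f,0,c["cx"]],[0,f,c["cy"]],[0,0,1]]); R=cv2.Rodrigues(np.array(c["rvec"],float))[0]
    return c,K,R
def cloud(n):
    c,K,R=cam(n); h,w=c["range_z"].shape
    u,v=np.meshgrid(np.arange(w),np.arange(h)); p=np.stack([u,v],-1).reshape(-1,1,2).astype(float)
    d=np.array(c["dist_coeffs"],float)
    n_=cv2.undistortPoints(p,K,d).reshape(h,w,2)
    z=c["range_z"]; P=np.concatenate([n_*z[...,None],z[...,None]],-1)
    W=(P-np.array(c["tvec"]).reshape(3))@R
    W[z==0]=np.nan
    return c["pixels"],W
E
python3 - <<'E'
from h import *
for n in("top","side"):
    p,W=cloud(n); cv2.imwrite(f"pics/{n}0.png",p); np.savez(f"{n}0.npz",p=p,W=W)
print(monitor.get_obs()); print([a for a in dir(robot) if a[0]!='_'])
E
```

```text
{'time': 0.1, 'q': array([-1.31947254e+00,  5.28402831e-01,  1.43374908e+00, -2.79207139e-05,
        1.18139556e+00, -1.78479821e-01]), 'joint_velocities': array([-2.23523224e-04, -1.52683184e-03, -4.70794886e-03,  7.94165806e-05,
        1.44597438e-03,  2.92442628e-04]), 'joint_torque': array([ 7.14784528e-04, -4.40984809e+01, -1.77151072e+01,  6.34855963e-02,
        5.33721037e-02, -4.68490680e-05]), 'position': array([ 0.26030723, -0.56752996,  0.23565923]), 'tool_rot': array([ 9.76995740e-01,  2.13256580e-01, -4.84928873e-05, -9.76293255e-04]), 'ft_force': array([ 0.19622488,  0.24714667, -0.7850592 ]), 'moment': array([-0.00929651,  0.01274505,  0.01881374]), 'grip_force': 0.0, 'grip_width': 0.08709471854145592}
['Unreachable', 'finger_overhang']
```

View pics/top0.png

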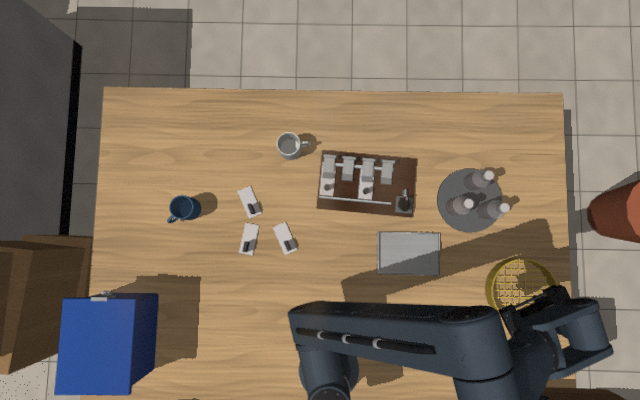

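View pics/side0.png

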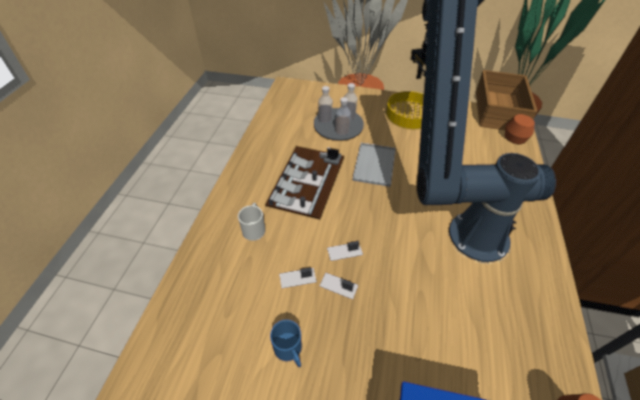

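The top view shows 3 new plates around (250,202), (249,239) and (285,238). Two old plates sit in lanes 4 (328) and 2 (367). The knob is at (404,202) and the tray at (409,254). Next I'll measure these.

```bash
python3 - <<'E'
from h import *
d=np.load("top0.npz"); p=d["p"];W=d["W"]
cv2.imwrite("pics/crop1.png",cv2.resize(p[120:290,225:425],None,fx=4,fy=3.5,interpolation=cv2.INTER_CUBIC)[:600,:800])
b=p.astype(int); mn=b.min(2);mx=b.max(2); Z=W[...,2]
def rect(m,name):
    n,l,s,c=cv2.connectedComponentsWithStats(m.astype(np.uint8))
    for i in range(1,n):
        if s[i,4]<25: continue
        q=W[l==i]; q=q[~np.isnan(q[:,0])]
        r=cv2.minAreaRect(q[:,:2].astype(np.float32)*1000)
        print(name,np.round(c[i]),s[i,4],"c",np.round(r[0]),"sz",np.round(r[1]),"ang",round(r[2],1),"z",np.round(np.percentile(q[:,2],[5,50,95])*1000))
roi=np.zeros(Z.shape,bool); roi[120:285,150:510]=1
white=roi&(mn>150)&(mx-mn<45)&(Z<.03); rect(white,"white")
rect(roi&(mx<75)&(Z>.012)&(Z<.07),"dark")
# tall objects by height
rect(roi&(Z>.020),"tall")
ta=roi&(mx-mn<40)&(mx>90)&(Z<.03); rect(ta,"grey")
rect(roi&(mx<110)&(mx-mn>10)&(Z<.03)&(Z>.008),"board")
E
```

```text
white [327. 168.] 71 c [702.  17.] sz [34. 44.] ang 16.8 z [17. 27. 30.]
white [346. 167.] 92 c [702. -46.] sz [58. 40.] ang 89.8 z [18. 25. 30.]
white [364. 183.] 254 c [ 653. -119.] sz [124.  55.] ang 6.0 z [16. 21. 29.]
white [386. 173.] 43 c [ 688. -197.] sz [36. 29.] ang 2.2 z [19. 25. 29.]
white [326. 186.] 160 c [635.  16.] sz [48. 63.] ang 85.6 z [14. 20. 26.]
white [247. 199.] 299 c [577. 298.] sz [111.  51.] ang 23.2 z [ 0.  6. 10.]
white [355. 200.] 81 c [587. -86.] sz [251.   4.] ang 85.4 z [19. 24. 29.]
white [248. 236.] 298 c [444. 294.] sz [ 53. 108.] ang 80.4 z [ 0.  6. 11.]
white [283. 236.] 311 c [448. 165.] sz [110.  51.] ang 25.1 z [ 1.  5. 11.]
white [409. 248.] 891 c [ 432. -271.] sz [101. 218.] ang 17.9 z [-2.  4.  9.]
dark [351. 158.] 140 c [738. -80.] sz [134.  38.] ang 86.3 z [13. 16. 44.]
dark [377. 162.] 28 c [ 728. -165.] sz [24. 25.] ang 8.4 z [12. 17. 36.]
dark [350. 186.] 271 c [650. -61.] sz [ 71. 110.] ang 85.3 z [12. 16. 20.]
dark [411. 178.] 28 c [ 674. -288.] sz [32. 35.] ang 63.9 z [12. 15. 19.]
dark [406. 203.] 203 c [ 583. -267.] sz [ 56. 101.]
[... 2080 characters left out ...]
 ang 25.1 z [-0.  5. 11.]
grey [476. 252.] 1121 c [ 406. -515.] sz [ 94. 285.] ang 17.4 z [-5.  1.  6.]
grey [400. 253.] 2326 c [ 382. -236.] sz [184. 324.] ang 0.9 z [-2.  3. 11.]
grey [158. 278.] 73 c [301. 597.] sz [27. 85.] ang 9.1 z [-3.  0.  6.]
grey [189. 283.] 27 c [283. 499.] sz [ 8. 48.] ang 1.4 z [-4.  1.  5.]
board [378. 187.] 2517 c [ 651. -129.] sz [344. 215.] ang 85.4 z [10. 15. 20.]
board [346. 184.] 607 c [651. -53.] sz [ 91. 113.] ang 85.8 z [10. 15. 21.]
board [180. 207.] 47 c [554. 537.] sz [22. 66.] ang 81.4 z [ 9. 16. 27.]
board [197. 210.] 30 c [542. 478.] sz [16. 63.] ang 77.9 z [ 9. 22. 29.]
board [496. 269.] 58 c [ 357. -590.] sz [ 12. 100.] ang 41.6 z [10. 18. 28.]
```

View pics/crop1.png

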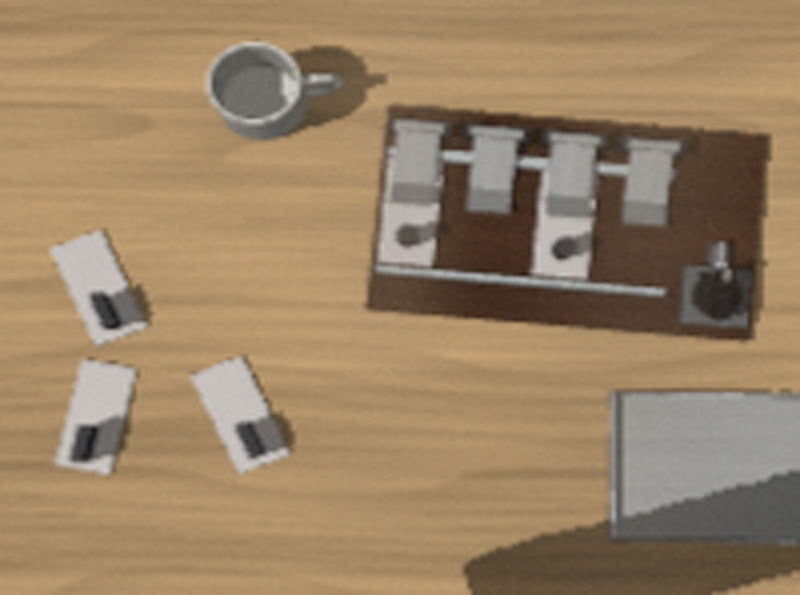

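The crop shows the knob bar at about crop (718,290), the bar near (520,280), and ribs at (105,308), (85,440), (252,437). Each plate's nose is away from the robot. I'll refine the knob, tray and posts, then start moving.

```bash
cat >> h.py <<'E'
psi=-.0803; O=np.array([.6316,-.0898]); Rb=np.array([[np.cos(psi),-np.sin(psi)],[np.sin(psi),np.cos(psi)]])
b2w=lambda x,y:O+Rb@np.array([x,y])
w2b=lambda p:(np.asarray(p)-O)@Rb
def yaw():
    from scipy.spatial.transform import Rotation as R
    o=monitor.get_obs(); M=R.from_quat(o["tool_rot"]).as_matrix(); return o["position"],np.arctan2(M[1,0],M[0,0])
def go(x,y,z,yw):
    p,a=yaw(); print("pos",np.round(p*1000),"yaw",round(a,3),"-> d cm",np.round((np.array([x,y,z])-p)*100,1),"dyaw",round((yw-a+np.pi)%(2*np.pi)-np.pi,2))
def rects(W,m,mn=10):
    n,l,s,c=cv2.connectedComponentsWithStats(m.astype(np.uint8)); out=[]
    for i in range(1,n):
        if s[i,4]<mn: continue
        q=W[l==i]; r=cv2.minAreaRect(q[:,:2].astype(np.float32)*1000); a=r[2]
        if r[1][1]>r[1][0]: a+=90
        out.append((np.round(r[0]),np.round(r[1]),round((a+90)%180-90,1),s[i,4],np.round(np.median(q[:,2])*1000),np.round(w2b(np.array(r[0])/1000)*1000)))
    return out
def ribs():
    p,W=cloud("top"); m=(W[...,2]>.035)&(W[...,2]<.056)&(W[...,0]<.66)&(W[...,0]>.3)&(W[...,1]<.4)&(W[...,1]>-.24)&(p.max(2)<110)
    for r in rects(W,m): print(*r)
    return p,W
E
python3 - <<'E'
from h import *
d=np.load("top0.npz"); p=d["p"].astype(int);W=d["W"];X,Y,Z=W[...,0],W[...,1],W[...,2]
s=p.max(2)-p.min(2)
box=(X>.3)&(X<.55)&(Y<-.12)&(Y>-.42)
for t in(8,15,22): print("tray",[r for r in rects(W,box&(s<t+0.06*0+0)&(s*1.0/p.max(2)<.2),200)])
print("wall",rects(W,box&(Z>.0115)&(Z<.03),20))
k=(abs(X-.575)<.05)&(abs(Y+.261)<.06)&(Z>.058); print("knob",rects(W,k))
print("posts",rects(W,(X>.55)&(X<.66)&(Y>-.2)&(Y<.1)&(Z>.045)))
kx,ky=b2w(-.043,-.175); print(kx,ky); go(kx,ky,.150,psi)
E
```

```text
tray [(array([ 401., -277.]), array([218., 147.]), 89.4, np.int32(2520), np.float64(4.0), array([-215., -205.])), (array([ 311., -155.]), array([ 5., 71.]), -74.8, np.int32(370), np.float64(653.0), array([-315.,  -90.])), (array([ 329., -218.]), array([ 7., 85.]), -76.4, np.int32(319), np.float64(796.0), array([-291., -152.]))]
tray [(array([ 399., -277.]), array([219., 151.]), 89.2, np.int32(2609), np.float64(4.0), array([-216., -205.])), (array([ 311., -155.]), array([ 7., 71.]), -72.1, np.int32(396), np.float64(658.0), array([-315.,  -90.])), (array([ 328., -218.]), array([ 9., 85.]), -75.8, np.int32(341), np.float64(798.0), array([-292., -152.]))]
tray [(array([ 400., -277.]), array([218., 152.]), 89.3, np.int32(2632), np.float64(4.0), array([-216., -206.])), (array([ 311., -155.]), array([ 7., 71.]), -72.1, np.int32(396), np.float64(658.0), array([-315.,  -90.])), (array([ 328., -218.]), array([ 9., 85.]), -75.8, np.int32(341), np.float64(798.0), array([-292., -152.]))]
wall [(array([ 540., -207.]), array([ 18., 168.]), -89.6, np.int32(166), np.float64(16.0), array([ -82., -124.])), (array([ 534., -409.]), array([48., 23.]), 41.1, np.int32(67), np.float64(25.0), array([ -72., -326.])), (array([ 396., -169.]), array([77.,  1.]), 0.0, np.int32(23), np.float64(17.0), array([-229.,  -98.]))]
knob [(array([ 574., -259.]), array([13., 49.]), -6.0, np.int32(56), np.float64(69.0), array([ -44., -174.]))]
posts [(array([629.,  16.]), array([18., 17.]), 89.2, np.int32(27), np.float64(59.0), array([-11., 105.])), (array([ 619., -123.]), array([17., 18.]), -24.7, np.int32(28), np.float64(59.0), array([-10., -35.]))]
0.5747011565532625 -0.26078690480391664
pos [ 260. -568.  236.] yaw 0.43 -> d cm [31.4 30.7 -8.6] dyaw -0.51<stdin>:5: RuntimeWarning: invalid value encountered in divide
```

Emit:
send_rows --moves '[0.6,15,15,0,0,0,-0.5,0.6,15,15,0,0,0,-0.5,0.6,15,15,0,0,0,-0.5,0.6,15,15,0,0,0,-0.5,0.6,15,15,0,0,0,-0.5]'

```text
time: 0.52
position: [0.4047, -0.4232, 0.2361]
tool_rot: [0.999, -0.038, -0.0, -0.0]
ft_force: [0.2, 0.5, 0.2]
grip_width: 0.0615
grip_force: 0.0
```

Emit:
send_rows --moves '[0.6,16.4,15.8,0,0,0,0,0.6,16.4,15.8,0,0,0,0,0.6,16.4,15.8,0,0,0,0,0.6,16.4,15.8,0,0,0,0,0.6,16.4,15.8,0,0,0,0]'

```text
time: 0.93
position: [0.555, -0.2781, 0.2361]
tool_rot: [0.999, -0.035, -0.0, -0.0]
ft_force: [0.6, -0.4, 0.2]
grip_width: 0.0524
grip_force: 0.0
```

Emit:
send_rows --moves '[0.6,0,0,-4,0,0,0,0.6,0,0,-8,0,0,0,0.6,0,0,-11,0,0,0,0.6,0,0,-12,0,0,0,0.6,0,0,-12,0,0,0]'

```text
time: 1.35
position: [0.5521, -0.2784, 0.1132]
tool_rot: [0.999, -0.035, -0.003, -0.002]
ft_force: [0.6, 0.3, 0.1]
grip_width: 0.0521
grip_force: 0.0
```

```bash
python3 - <<'E'
from h import *
go(.5745,-.260,.053,psi)
E
```

```text
pos [ 552. -278.  113.] yaw -0.07 -> d cm [ 2.2  1.8 -6. ] dyaw -0.01
```

Emit:
send_rows --moves '[0.6,2.2,1.8,-3,0,0,-0.01,0.6,2.2,1.8,-4,0,0,-0.01,0.6,2.2,1.8,-5.9,0,0,-0.01,0.6,2.2,1.8,-5.9,0,0,-0.01,0.6,2.2,1.8,-5.9,0,0,-0.01]'

```text
time: 1.77
position: [0.5761, -0.2625, 0.0583]
tool_rot: [0.999, -0.04, 0.0, 0.0]
ft_force: [-0.2, -0.6, 0.0]
grip_width: 0.0521
grip_force: 0.0
```

Emit:
send_rows --moves '[0,0,0,0,0,0,0,0,0,0,0,0,0,0,0,0,0,0,0,0,0,0,0,0,0,0,0,0,0,0,0,0,0,0,0]' --grip_force 40

```text
time: 2.18
position: [0.5763, -0.2623, 0.0583]
tool_rot: [0.999, -0.04, 0.0, 0.0]
ft_force: [0.6, -0.2, -0.0]
grip_width: 0.0267
grip_force: 0.0
```

Emit:
send_rows --moves '[0.2,-0.2,0.2,-0.5,0,0,0,0,-0.2,0.2,-0.5,0,0,0,0,-0.2,0.2,-0.5,0,0,0,0,-0.2,0.2,-0.5,0,0,0,0,-0.2,0.2,-0.5,0,0,0]' --grip_force 40

```text
time: 2.6
position: [0.5734, -0.2592, 0.052]
tool_rot: [0.999, -0.04, -0.001, -0.001]
ft_force: [-0.1, 1.7, -1.9]
grip_width: 0.0115
grip_force: 40.0
```

Emit:
send_rows --moves '[0,0,0,0,0,0,0,0,0,0,0,0,0,0,0,0,0,0,0,0,-0.07,0,0,0,0,0,0,-0.17,0,0,0,0,0,0,-0.27]'

```text
time: 3.02
position: [0.5734, -0.259, 0.052]
tool_rot: [0.984, -0.177, -0.001, -0.001]
ft_force: [0.7, 2.3, -2.5]
grip_width: 0.0116
grip_force: 40.0
```

Emit:
send_rows --moves '[0,0,0,0,0,0,-0.1,0,0,0,0,0,0,-0.2,0,0,0,0,0,0,-0.3,0,0,0,0,0,0,-0.4,0,0,0,0,0,0,-0.5]'

```text
time: 3.43
position: [0.5736, -0.2586, 0.052]
tool_rot: [0.91, -0.415, -0.001, -0.001]
ft_force: [0.7, 4.1, -1.8]
grip_width: 0.0114
grip_force: 40.0
```

Emit:
send_rows --moves '[0,0,0,0,0,0,-0.1,0,0,0,0,0,0,-0.2,0,0,0,0,0,0,-0.3,0,0,0,0,0,0,-0.4,0,0,0,0,0,0,-0.45]'

```text
time: 3.85
position: [0.574, -0.2584, 0.052]
tool_rot: [0.795, -0.607, -0.001, -0.001]
ft_force: [0.7, 4.1, -3.1]
grip_width: 0.0115
grip_force: 40.0
```

Emit:
send_rows --moves '[0,0,0,0,0,0,-0.06,0,0,0,0,0,0,-0.06,0,0,0,0,0,0,-0.06,0,0,0,0,0,0,-0.06,0,0,0,0,0,0,-0.06]'

```text
time: 4.27
position: [0.5741, -0.2589, 0.0522]
tool_rot: [0.779, -0.628, -0.001, -0.0]
ft_force: [1.5, 5.1, -3.9]
grip_width: 0.0122
grip_force: 39.5
```

```bash
python3 - <<'E'
from h import *
o=monitor.get_obs(); print(yaw(),o["moment"],o["grip_width"],o["ft_force"])
E
```

```text
(array([ 0.5741397 , -0.25890431,  0.05216738]), np.float64(-1.356895814378723)) [ 1.02699851 -0.29137797  0.58160156] 0.012246940308478192 [ 1.47957092  5.07513424 -3.94019108]
```

The end stop was reached, so I'll release and go to the lane 2 post.

Emit:
send_rows --moves '[0.6,0,0,0,0,0,0.08,0.6,0,0,0,0,0,0.08,0.6,0,0,0,0,0,0.08,0.6,0,0,0,0,0,0.08,0.6,0,0,0,0,0,0.08]'

```text
time: 4.68
position: [0.5744, -0.2607, 0.053]
tool_rot: [0.802, -0.598, 0.001, 0.0]
ft_force: [0.4, 0.0, 0.1]
grip_width: 0.038
grip_force: 0.0
```

Emit:
send_rows --moves '[0.6,0,0,4,0,0,0,0.6,0,0,6,0,0,0.12,0.6,1,3,6,0,0,0.24,0.6,2,6,6,0,0,0.36,0.6,2,9,6,0,0,0.48]'

```text
time: 5.1
position: [0.5965, -0.1706, 0.1138]
tool_rot: [0.922, -0.388, 0.003, 0.0]
ft_force: [0.9, 0.4, -0.0]
grip_width: 0.0521
grip_force: 0.0
```

Emit:
send_rows --moves '[0.6,1,2,0,0,0,0.12,0.6,2,4,0,0,0,0.24,0.6,2.5,4.5,0,0,0,0.36,0.6,2.5,4.5,0,0,0,0.48,0.6,2.5,4.5,0,0,0,0.6]'

```text
time: 5.52
position: [0.6196, -0.1243, 0.1128]
tool_rot: [0.995, -0.096, 0.0, 0.0]
ft_force: [-0.4, 0.2, 0.3]
grip_width: 0.0524
grip_force: 0.0
```

```bash
python3 - <<'E'
from h import *
print(b2w(-.008,-.035),b2w(-.008,.105)); go(*b2w(-.009,-.035),.037,psi)
p,W=cloud("top"); k=(abs(W[...,0]-.575)<.05)&(abs(W[...,1]+.261)<.06)&(W[...,2]>.058)&(W[...,2]<.075); print("knob",rects(W,k))
E
```

```text
[ 0.6208183  -0.12404551] [0.63204822 0.01550337]
pos [ 620. -124.  113.] yaw -0.193 -> d cm [ 0.   0.  -7.6] dyaw 0.11
knob [(array([ 574., -259.]), array([12., 49.]), -73.6, np.int32(52), np.float64(69.0), array([ -44., -174.]))]
```

Emit:
send_rows --moves '[0.6,0,0,-4,0,0,0.11,0.6,0,0,-7,0,0,0.11,0.6,0,0,-7.5,0,0,0.11,0.6,0,0,-7.5,0,0,0.11,0,0,0,-7.5,0,0,0.11]' --grip_force 30

```text
time: 5.98
position: [0.6196, -0.1254, 0.0382]
tool_rot: [0.999, -0.046, 0.0, 0.0]
ft_force: [0.8, -0.6, 0.2]
grip_width: 0.0497
grip_force: 0.0
```

Emit:
send_rows --moves '[0,0,0,0,0,0,0,0,0,0,0,0,0,0,0,0,0,0,0,0,0,0,0,0,0,0,0,0,0,0,0,0,0,0,0]'

```text
time: 6.4
position: [0.6194, -0.125, 0.0384]
tool_rot: [0.999, -0.045, 0.001, 0.0]
ft_force: [-0.2, 0.8, -0.4]
grip_width: 0.0201
grip_force: 0.2
```

Emit:
send_rows --moves '[0,0,0,0,0,0,0,0,-0.5,0,0,0,0,0,0,-1.5,0.1,0,0,0,0,0,-3,0.2,0,0,0,0,0,-4.5,0.4,0,0,0,0]'

```text
time: 6.82
position: [0.5749, -0.1216, 0.0383]
tool_rot: [0.999, -0.045, 0.002, 0.001]
ft_force: [0.5, 0.3, 4.0]
grip_width: 0.0192
grip_force: 30.0
```

Emit:
send_rows --moves '[0,-1.5,0.1,0,0,0,0,0,-3,0.2,0.1,0,0,0,0,-3.5,0.2,2,0,0,0,0,-3.5,0.2,5,0,0,0,0,-3.5,0.2,6,0,0,0]'

```text
time: 7.23
position: [0.5394, -0.1194, 0.0998]
tool_rot: [0.999, -0.045, 0.001, 0.001]
ft_force: [1.1, 0.1, 0.1]
grip_width: 0.0194
grip_force: 30.0
```

```bash
python3 - <<'E'
from h import *
go(.372,-.327,.09,-.005); print(monitor.get_obs()["grip_width"])
E
```

```text
pos [ 539. -119.  100.] yaw -0.09 -> d cm [-16.7 -20.8  -1. ] dyaw 0.09
0.019382667359782575
```

Emit:
send_rows --moves '[0,-3,-3.5,0,0,0,0.03,0,-6,-7,0,0,0,0.06,0,-9,-10.5,0,0,0,0.08,0,-11.5,-14,0,0,0,0.08,0,-14,-17.5,0,0,0,0.08]'

```text
time: 7.65
position: [0.4069, -0.2818, 0.0973]
tool_rot: [1.0, -0.005, -0.0, -0.0]
ft_force: [0.4, -0.2, -0.5]
grip_width: 0.0193
grip_force: 30.0
```

Emit:
send_rows --moves '[0,-2.7,-3.3,0,0,0,0,0,-2.7,-3.3,-2,0,0,0,0,-2.7,-3.3,-4,0,0,0,0,-2.7,-3.3,-4,0,0,0,0,-2.7,-3.3,-4,0,0,0]'

```text
time: 8.07
position: [0.3806, -0.3134, 0.0567]
tool_rot: [1.0, -0.005, -0.001, -0.001]
ft_force: [0.9, 0.7, -1.4]
grip_width: 0.0194
grip_force: 30.0
```

```bash
python3 - <<'E'
from h import *
go(.372,-.327,.029,-.005); print(monitor.get_obs()["grip_width"])
p,W=ribs(); cv2.imwrite("pics/t2.png",p[210:290,350:450].repeat(6,0).repeat(6,1))
E
```

```text
pos [ 381. -313.   57.] yaw -0.011 -> d cm [-0.9 -1.4 -2.8] dyaw 0.01
0.019420558952247174
[550. 282.] [34. 12.] 25.1 38 44.0 [-111.  364.]
[422. 150.] [33. 12.] 24.9 37 46.0 [-228.  223.]
[416. 297.] [12. 33.] -10.3 39 46.0 [-246.  368.]
```

Emit:
send_rows --moves '[0,-0.9,-1.4,-1.5,0,0,0,0,-0.9,-1.4,-2.5,0,0,0,0,-0.9,-1.4,-2.8,0,0,0,0,-0.9,-1.4,-2.8,0,0,0,0.4,-0.9,-1.4,-2.8,0,0,0]'

```text
time: 8.53
position: [0.3729, -0.3274, 0.0299]
tool_rot: [1.0, -0.005, -0.0, -0.0]
ft_force: [-0.7, -0.3, 0.4]
grip_width: 0.0218
grip_force: 0.0
```

Emit:
send_rows --moves '[0.5,0,0,0,0,0,0,0.5,0,0,0,0,0,0,0.5,0,0,0,0,0,0,0.5,0,0,3,0,0,0,0.5,0,0,7,0,0,0]'

```text
time: 8.95
position: [0.371, -0.3261, 0.0978]
tool_rot: [1.0, -0.005, -0.002, -0.003]
ft_force: [-0.1, -0.3, 0.6]
grip_width: 0.0423
grip_force: 0.0
```

Emit:
send_rows --moves '[0.6,2.5,3.3,1,0,0,0,0.6,5,6.6,2,0,0,0,0.6,7.5,10,2,0,0,0,0.6,10,13.5,2,0,0,-0.04,0.6,12.5,17,2,0,0,-0.08]'

```text
time: 9.37
position: [0.4955, -0.1606, 0.1204]
tool_rot: [0.999, -0.046, 0.001, 0.0]
ft_force: [-0.1, -1.1, -0.5]
grip_width: 0.0514
grip_force: 0.0
```

Emit:
send_rows --moves '[0.6,2.5,3.3,0,0,0,0,0.6,5,6.6,0,0,0,0,0.6,7.5,10,0,0,0,0,0.6,10,13.5,0,0,0,0,0.6,12.5,17,0,0,0,0]'

```text
time: 9.78
position: [0.6184, 0.0074, 0.1199]
tool_rot: [0.999, -0.045, 0.0, 0.0]
ft_force: [0.9, -1.2, 0.5]
grip_width: 0.052
grip_force: 0.0
```

```bash
python3 - <<'E'
from h import *
go(*b2w(-.009,.105),.037,psi)
p,W=cloud("top");print("posts",rects(W,(W[...,2]>.035)&(W[...,2]<.064)&(p.max(2)<110)&(W[...,0]>.3)&(W[...,0]<.64)&(W[...,1]>-.4)&(W[...,1]<.4)))
E
```

```text
pos [618.   7. 120.] yaw -0.09 -> d cm [ 1.3  0.8 -8.3] dyaw 0.01
posts [(array([ 579., -246.]), array([11., 36.]), -33.6, np.int32(20), np.float64(37.0), array([ -40., -160.])), (array([550., 282.]), array([33., 12.]), 23.1, np.int32(37), np.float64(46.0), array([-111.,  364.])), (array([ 563., -262.]), array([16., 28.]), -88.7, np.int32(24), np.float64(37.0), array([ -55., -177.])), (array([428., 153.]), array([21., 11.]), 24.1, np.int32(20), np.float64(47.0), array([-223.,  226.])), (array([ 373., -326.]), array([17., 19.]), -87.0, np.int32(30), np.float64(47.0), array([-239., -256.]))]
```

Emit:
send_rows --moves '[0.6,1.3,0.8,-3,0,0,0.01,0.6,1.3,0.8,-6,0,0,0.01,0.6,1.3,0.8,-8.2,0,0,0.01,0.6,1.3,0.8,-8.2,0,0,0.01,0,1.3,0.8,-8.2,0,0,0.01]' --grip_force 30

```text
time: 10.25
position: [0.6299, 0.0133, 0.0369]
tool_rot: [0.999, -0.04, -0.001, -0.0]
ft_force: [-0.6, 0.5, 0.8]
grip_width: 0.0499
grip_force: 0.0
```

Emit:
send_rows --moves '[0,0,0,0,0,0,0,0,0,0,0,0,0,0,0,0,0,0,0,0,0,0,0,0,0,0,0,0,0,0,0,0,0,0,0]'

```text
time: 10.67
position: [0.6309, 0.0131, 0.0384]
tool_rot: [0.999, -0.04, 0.001, -0.0]
ft_force: [0.2, 1.4, 1.3]
grip_width: 0.0202
grip_force: 0.2
```

Emit:
send_rows --moves '[0,0,0,0,0,0,0,0,-0.5,0,0,0,0,0,0,-1.5,0.1,0,0,0,0,0,-3,0.2,0,0,0,0,0,-4.5,0.4,0,0,0,0]'

```text
time: 11.08
position: [0.5866, 0.0168, 0.0384]
tool_rot: [0.999, -0.04, 0.002, 0.0]
ft_force: [0.1, -0.6, 3.2]
grip_width: 0.0193
grip_force: 30.0
```

Emit:
send_rows --moves '[0,-1.5,0.1,0,0,0,0,0,-3,0.2,0.1,0,0,0,0,-3.5,0.2,2,0,0,0,0,-3.5,0.2,5,0,0,0,0,-3.5,0.2,6,0,0,0]'

```text
time: 11.5
position: [0.551, 0.0192, 0.0998]
tool_rot: [0.999, -0.04, 0.001, 0.0]
ft_force: [0.5, -0.4, -1.0]
grip_width: 0.0195
grip_force: 30.0
```

```bash
python3 - <<'E'
from h import *
go(.372,-.227,.09,-.005); print(monitor.get_obs()["grip_width"])
E
```

```text
pos [551.  19. 100.] yaw -0.08 -> d cm [-17.9 -24.6  -1. ] dyaw 0.08
0.019547798534301965
```

Emit:
send_rows --moves '[0,-2.3,-3.2,0,0,0,0.03,0,-4.6,-6.4,0,0,0,0.06,0,-6.9,-9.6,0,0,0,0.075,0,-9.2,-12.8,0,0,0,0.075,0,-11.6,-16,0,0,0,0.075]'

```text
time: 11.92
position: [0.4338, -0.1419, 0.0975]
tool_rot: [1.0, -0.002, 0.0, 0.0]
ft_force: [1.2, -0.2, -0.4]
grip_width: 0.0192
grip_force: 30.0
```

Emit:
send_rows --moves '[0,-2.1,-2.9,0,0,0,0,0,-4.2,-5.8,0,0,0,0,0,-6.3,-8.6,-2,0,0,0,0,-6.3,-8.6,-4,0,0,0,0,-6.3,-8.6,-4,0,0,0]'

```text
time: 12.33
position: [0.3697, -0.2279, 0.0553]
tool_rot: [1.0, -0.005, -0.001, -0.001]
ft_force: [0.1, 1.2, -1.6]
grip_width: 0.0193
grip_force: 30.0
```

```bash
python3 - <<'E'
from h import *
go(.372,-.227,.029,-.005); print(monitor.get_obs()["grip_width"])
E
```

```text
pos [ 370. -228.   55.] yaw -0.01 -> d cm [ 0.2  0.1 -2.6] dyaw 0.01
0.019259753070765655
```

Emit:
send_rows --moves '[0,0.2,0,-1.5,0,0,0,0,0.2,0,-2.5,0,0,0,0,0.2,0,-2.6,0,0,0,0,0.2,0,-2.6,0,0,0,0.4,0.2,0,-2.6,0,0,0]'

```text
time: 12.75
position: [0.3741, -0.2263, 0.0321]
tool_rot: [1.0, -0.002, 0.0, 0.0]
ft_force: [0.4, 1.1, 0.6]
grip_width: 0.0217
grip_force: 0.0
```

Emit:
send_rows --moves '[0.5,0,0,0,0,0,0,0.5,0,0,0,0,0,0,0.5,0,0,0,0,0,0,0.5,0,0,3,0,0,0,0.5,0,0,7,0,0,0]'

```text
time: 13.17
position: [0.3721, -0.2253, 0.1]
tool_rot: [1.0, -0.003, -0.003, -0.003]
ft_force: [0.7, -0.5, 0.4]
grip_width: 0.0424
grip_force: 0.0
```

Emit:
send_rows --moves '[0.6,2,3,1,0,0,0.1,0.6,4,6.5,2,0,0,0.2,0.6,4,10,2,0,0,0.3,0.6,4,14,2,0,0,0.4,0.6,4,18,2,0,0,0.44]'

```text
time: 13.58
position: [0.4139, -0.0455, 0.1223]
tool_rot: [0.976, 0.217, 0.001, 0.001]
ft_force: [0.5, 0.5, 0.3]
grip_width: 0.0521
grip_force: 0.0
```

```bash
cat >> h.py <<'E'
def look():
    p,W=cloud("top"); X,Y,Z=W[...,0],W[...,1],W[...,2]
    for r in rects(W,(Z>.035)&(Z<.064)&(p.max(2)<110)&(X>.3)&(X<.645)&(Y>-.4)&(Y<.45)): print(*r)
    w=(p.min(2)>150)&(Z<.03)&(Z>-.01)&(X>.3)&(X<.66)&(Y>.05)&(Y<.45)
    for r in rects(W,w,60): print("plate",*r)
    return p,W
E
python3 - <<'E'
from h import *
look(); go(.422,.151,.024,.435)
E
```

```text
[550. 282.] [34. 13.] 23.1 40 45.0 [-111.  365.]
[422. 150.] [33. 12.] 25.9 37 46.0 [-228.  223.]
[416. 296.] [12. 32.] -9.6 37 47.0 [-245.  368.]
[ 372. -226.] [19. 17.] 86.6 30 49.0 [-248. -156.]
[ 372. -326.] [17. 17.] 41.5 29 49.0 [-239. -256.]
plate [576. 296.] [111.  52.] 23.5 310 6.0 [-86. 381.]
plate [444. 294.] [ 53. 109.] -11.2 304 6.0 [-218.  367.]
plate [447. 165.] [111.  52.] 25.0 324 5.0 [-204.  239.]
pos [410. -38. 122.] yaw 0.443 -> d cm [ 1.2 18.9 -9.8] dyaw -0.01
```

Emit:
send_rows --moves '[0.6,0.3,4,0,0,0,0,0.6,0.6,8,0,0,0,0,0.6,0.9,12,0,0,0,0,0.6,1.2,16,0,0,0,0,0.6,1.2,18.9,-2,0,0,0]'

```text
time: 14.05
position: [0.4284, 0.1451, 0.104]
tool_rot: [0.976, 0.216, 0.004, 0.0]
ft_force: [0.8, 0.0, -0.7]
grip_width: 0.0523
grip_force: 0.0
```

Emit:
send_rows --moves '[0.6,0,0,-2,0,0,0,0.6,0,0,-3,0,0,0,0.6,0,0,-3,0,0,0,0.6,0,0,-3,0,0,0,0.6,0,0,-3,0,0,0]'

```text
time: 14.47
position: [0.4261, 0.1419, 0.0721]
tool_rot: [0.977, 0.215, 0.0, 0.0]
ft_force: [0.1, -1.2, 1.0]
grip_width: 0.0524
grip_force: 0.0
```

```bash
python3 - <<'E'
from h import *
go(.422,.151,.024,.438)
E
```

```text
pos [426. 142.  72.] yaw 0.434 -> d cm [-0.4  0.9 -4.8] dyaw 0.0
```

Emit:
send_rows --moves '[0.6,-0.4,0.9,-2.5,0,0,0,0.6,-0.4,0.9,-4.8,0,0,0,0.6,-0.4,0.9,-4.8,0,0,0,0.6,-0.4,0.9,-4.8,0,0,0,0,-0.4,0.9,-4.8,0,0,0]' --grip_force 35

```text
time: 14.88
position: [0.4224, 0.1509, 0.0246]
tool_rot: [0.977, 0.215, 0.001, 0.0]
ft_force: [-0.5, 0.1, 0.0]
grip_width: 0.0497
grip_force: 0.0
```

Emit:
send_rows --moves '[0,0,0,0,0,0,0,0,0,0,0,0,0,0,0,0,0,0,0,0,0,0,0,0,0,0,0,0,0,0,0,0,0,0,0]'

```text
time: 15.3
position: [0.4219, 0.1512, 0.024]
tool_rot: [0.976, 0.216, 0.0, 0.0]
ft_force: [1.5, 0.7, 0.7]
grip_width: 0.02
grip_force: 0.0
```

Emit:
send_rows --moves '[0,0,0,0,0,0,0,0,0,0,0,0,0,0,0,0,0,1,0,0,0,0,0,0,4,0,0,0,0,0,0,7.5,0,0,0]'

```text
time: 15.72
position: [0.4198, 0.151, 0.0977]
tool_rot: [0.976, 0.216, -0.003, -0.0]
ft_force: [0.9, -0.4, -1.3]
grip_width: 0.0116
grip_force: 35.0
```

```bash
python3 - <<'E'
from h import *
print(monitor.get_obs()["grip_width"])
go(*b2w(-.078,-.035),.09,psi)
E
```

```text
0.011575493065087913
pos [420. 151.  98.] yaw 0.435 -> d cm [ 13.1 -26.9  -0.8] dyaw -0.51
```

Emit:
send_rows --moves '[0,1.7,-3.5,0,0,0,-0.1,0,3.4,-7,0,0,0,-0.2,0,5.1,-10.5,0,0,0,-0.3,0,6.8,-14,0,0,0,-0.4,0,8.5,-17.5,0,0,0,-0.5]'

```text
time: 16.13
position: [0.5068, -0.0253, 0.0985]
tool_rot: [0.999, -0.035, -0.0, -0.0]
ft_force: [0.3, 1.0, -1.4]
grip_width: 0.0119
grip_force: 35.0
```

Emit:
send_rows --moves '[0,1.7,-3.5,0,0,0,0,0,3.4,-7,0,0,0,0,0,4.6,-9.4,0,0,0,0,0,4.6,-9.4,-2.5,0,0,0,0,4.6,-9.4,-2.5,0,0,0]'

```text
time: 16.55
position: [0.5513, -0.1191, 0.0706]
tool_rot: [0.999, -0.034, -0.002, -0.001]
ft_force: [-2.2, 0.3, -1.1]
grip_width: 0.0115
grip_force: 35.0
```

```bash
python3 - <<'E'
from h import *
print(monitor.get_obs()["grip_width"])
go(*b2w(-.078,-.035),.0385,psi)
p,W=cloud("side"); cv2.imwrite("pics/s1.png",cv2.resize(p[100:260,230:430],None,fx=4,fy=3.5))
E
```

```text
0.011456180222142889
pos [ 551. -119.   71.] yaw -0.068 -> d cm [-0.   0.1 -3.2] dyaw -0.01
```

View pics/s1.png

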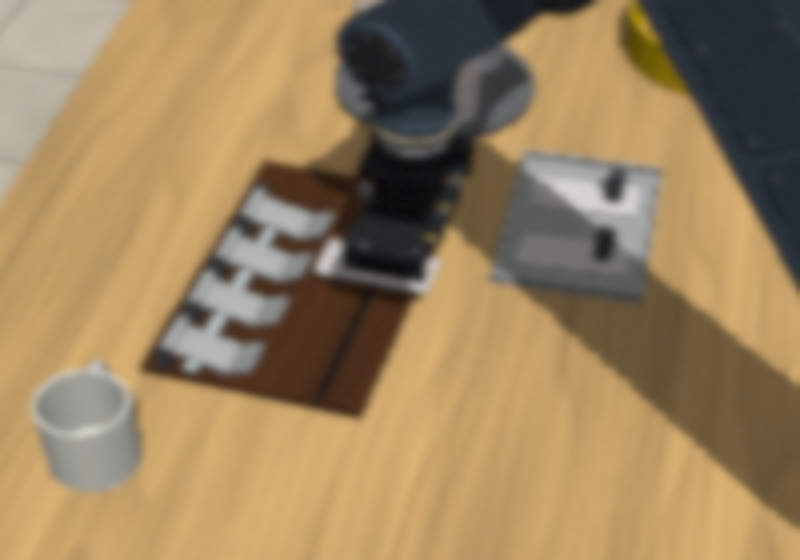

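In the side view the plate is held level in line with lane 2 at crop (375,265). Both old plates lie in the tray and the bar is sunk. I'll lower it and push.

Emit:
send_rows --moves '[0,0,0.1,-1.5,0,0,-0.012,0,0,0.1,-3,0,0,-0.012,0,0,0.1,-3.3,0,0,-0.012,0,0,0.1,-3.3,0,0,-0.012,0,0,0.1,-3.3,0,0,-0.012]'

```text
time: 17.02
position: [0.5524, -0.116, 0.0411]
tool_rot: [0.999, -0.038, -0.0, -0.0]
ft_force: [0.4, 0.3, -0.5]
grip_width: 0.0115
grip_force: 35.0
```

Emit:
send_rows --moves '[0,1,-0.1,0,0,0,0,0,2,-0.2,0,0,0,0,0,3,-0.2,0,0,0,0,0,4,-0.3,0,0,0,0,0,5,-0.4,0,0,0,0]'

```text
time: 17.43
position: [0.6002, -0.1195, 0.0408]
tool_rot: [0.999, -0.038, -0.003, -0.001]
ft_force: [-1.7, 1.1, -2.6]
grip_width: 0.0118
grip_force: 35.0
```

```bash
python3 - <<'E'
from h import *
o=monitor.get_obs(); print(o["grip_width"],o["ft_force"],w2b(yaw()[0][:2]))
go(*b2w(-.008,-.035),.0385,psi)
E
```

```text
0.011828682492164599 [-1.71549952  1.10141832 -2.64041458] [-0.02887648 -0.03208417]
pos [ 600. -119.   41.] yaw -0.076 -> d cm [ 2.1 -0.5 -0.2] dyaw -0.0
```

Emit:
send_rows --moves '[0,0.5,-0.2,-0.2,0,0,0,0,1,-0.4,-0.2,0,0,0,0,1.5,-0.5,-0.2,0,0,0,0,1.8,-0.5,-0.2,0,0,0,0,2.1,-0.5,-0.2,0,0,0]'

```text
time: 17.85
position: [0.6198, -0.1258, 0.0387]
tool_rot: [0.999, -0.038, -0.005, -0.0]
ft_force: [-12.7, -3.6, 6.4]
grip_width: 0.0119
grip_force: 35.0
```

Emit:
send_rows --moves '[0,0.2,0,0,0,0,0,0,0.3,0,0,0,0,0,0,0.3,0,0,0,0,0,0,0.3,0,0,0,0,0,0,0.3,0,0,0,0,0]'

```text
time: 18.27
position: [0.6199, -0.1257, 0.038]
tool_rot: [0.999, -0.038, -0.007, -0.001]
ft_force: [-13.1, -3.4, 5.8]
grip_width: 0.0118
grip_force: 35.0
```

```bash
python3 - <<'E'
from h import *
o=monitor.get_obs(); print(o["grip_width"],o["ft_force"],w2b(yaw()[0][:2]),yaw())
E
```

```text
0.011754514915565983 [-13.11675728  -3.43842293   5.83377581] [-0.00882604 -0.03671157] (array([ 0.61985762, -0.1256853 ,  0.03795584]), np.float64(-0.07649299076474779))
```

Emit:
send_rows --moves '[0,-0.3,0,0,0,0,0,0.4,-0.3,0,0,0,0,0,0.5,-0.3,0,0,0,0,0,0.5,-0.3,0,0,0,0,0,0.5,-0.3,0,0,0,0,0]'

```text
time: 18.68
position: [0.6249, -0.126, 0.039]
tool_rot: [0.999, -0.039, 0.001, 0.0]
ft_force: [-0.7, 0.3, 0.5]
grip_width: 0.0306
grip_force: 0.0
```

Emit:
send_rows --moves '[0.5,0,0,0,0,0,0,0.5,0,0,3,0,0,0,0.5,0,0,7,0,0,0,0.6,-0.6,3.5,8,0,0,0.1,0.6,-1.2,7,8,0,0,0.2]'

```text
time: 19.1
position: [0.6158, -0.0577, 0.123]
tool_rot: [0.998, 0.062, 0.005, 0.002]
ft_force: [0.6, 1.1, -0.6]
grip_width: 0.0491
grip_force: 0.0
```

Emit:
send_rows --moves '[0.6,-0.7,4,0,0,0,0.1,0.6,-1.4,8,0,0,0,0.2,0.6,-2.1,12,0,0,0,0.3,0.6,-2.8,16,0,0,0,0.3,0.6,-3.5,20,0,0,0,0.3]'

```text
time: 19.52
position: [0.5765, 0.1462, 0.1188]
tool_rot: [0.978, 0.21, 0.001, 0.0]
ft_force: [0.0, 0.5, -0.4]
grip_width: 0.0522
grip_force: 0.0
```

```bash
cat >> h.py <<'E'
def boardlook(W,p):
    Z=W[...,2];X=W[...,0];Y=W[...,1]
    B=(W[...,:2]-O)@Rb
    m=(B[...,0]>-.12)&(B[...,0]<.022)&(abs(B[...,1])<.13)&(p.min(2)>140)&(Z<.03)
    for r in rects(W,m,40): print("onboard",*r)
E
python3 - <<'E'
from h import *
p,W=look(); boardlook(W,p); go(.550,.282,.1,.41)
cv2.imwrite("pics/t3.png",cv2.resize(p[130:260,220:430],None,fx=3.8,fy=3.8))
E
```

```text
[ 619. -126.] [12. 34.] -4.6 43 59.0 [-10. -38.]
[ 587. -254.] [15. 11.] 34.2 11 37.0 [ -31. -167.]
[555. 287.] [18.  7.] 3.0 15 45.0 [-106.  370.]
[423. 292.] [17.  9.] 1.0 13 44.0 [-239.  364.]
[ 373. -226.] [18. 14.] 89.4 26 49.0 [-246. -156.]
[ 373. -326.] [17. 18.] -87.0 30 48.0 [-238. -256.]
plate [581. 298.] [102.  53.] 25.0 235 5.0 [-82. 382.]
plate [445. 306.] [ 29. 107.] -11.5 134 5.0 [-218.  379.]
pos [574. 154. 119.] yaw 0.428 -> d cm [-2.4 12.8 -1.9] dyaw -0.02
```

View pics/t3.png

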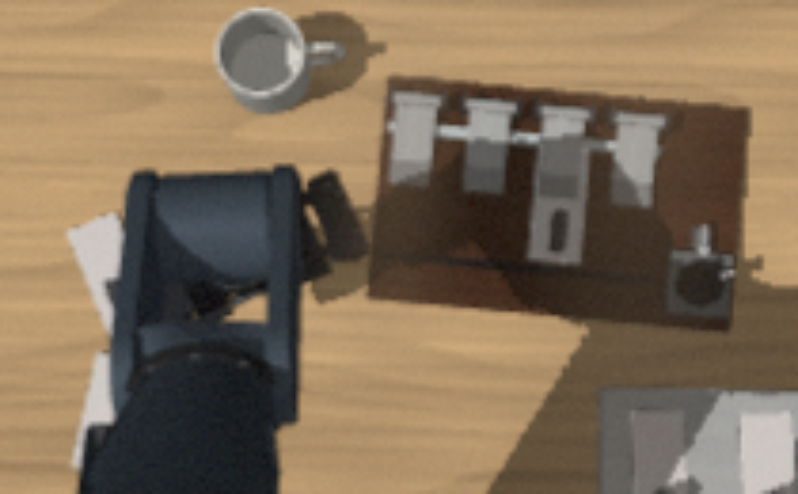

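The plate sits home in lane 2 (crop (560,215)) and straight. Plate A next.

Emit:
send_rows --moves '[0.6,-0.6,3.2,0,0,0,0,0.6,-1.2,6.4,0,0,0,0,0.6,-1.8,9.6,-2,0,0,0,0.6,-2.4,12.8,-4,0,0,0,0.6,-2.4,12.8,-5,0,0,0]'

```text
time: 19.98
position: [0.5504, 0.2774, 0.067]
tool_rot: [0.977, 0.212, -0.0, -0.001]
ft_force: [-0.6, 0.1, 0.0]
grip_width: 0.0522
grip_force: 0.0
```

```bash
python3 - <<'E'
from h import *
go(.550,.282,.024,.415)
p,W=look()
E
```

```text
pos [550. 277.  67.] yaw 0.428 -> d cm [-0.   0.5 -4.3] dyaw -0.01
[ 618. -126.] [12. 31.] -4.6 37 57.0 [-11. -38.]
[ 563. -271.] [15. 22.] -73.6 14 38.0 [ -53. -186.]
[ 373. -225.] [14. 18.] -87.0 27 48.0 [-247. -156.]
[ 372. -326.] [18. 17.] 50.0 31 48.0 [-240. -256.]
```

Emit:
send_rows --moves '[0.6,0,0.4,-2.2,0,0,-0.01,0.6,0,0.4,-4.3,0,0,-0.01,0.6,0,0.4,-4.3,0,0,-0.01,0.6,0,0.4,-4.3,0,0,-0.01,0,0,0.4,-4.3,0,0,-0.01]'

```text
time: 20.45
position: [0.5538, 0.2755, 0.0265]
tool_rot: [0.979, 0.204, 0.001, 0.0]
ft_force: [-0.0, -0.9, 0.5]
grip_width: 0.05
grip_force: 0.0
```

Emit:
send_rows --moves '[0,0,0,0,0,0,0,0,0,0,0,0,0,0,0,0,0,0,0,0,0,0,0,0,0,0,0,0,0,0,0,0,0,0,0]'

```text
time: 20.87
position: [0.5529, 0.2763, 0.0261]
tool_rot: [0.979, 0.205, 0.0, -0.0]
ft_force: [0.6, -0.1, 0.7]
grip_width: 0.0201
grip_force: 0.2
```

Emit:
send_rows --moves '[0,0,0,0,0,0,0,0,0,0,0,0,0,0,0,0,0,1,0,0,0,0,0,0,4,0,0,0,0,0,0,7.5,0,0,0]'

```text
time: 21.28
position: [0.5504, 0.2755, 0.0992]
tool_rot: [0.979, 0.205, -0.003, 0.0]
ft_force: [0.4, -0.1, -1.3]
grip_width: 0.0118
grip_force: 35.0
```

```bash
python3 - <<'E'
from h import *
print(monitor.get_obs()["grip_width"])
go(*b2w(-.08,.105),.09,psi)
E
```

```text
0.011804042475709792
pos [550. 276.  99.] yaw 0.413 -> d cm [  1.  -25.4  -0.9] dyaw -0.49
```

Emit:
send_rows --moves '[0,0.2,-3.5,0,0,0,-0.1,0,0.4,-7,0,0,0,-0.2,0,0.6,-10.5,0,0,0,-0.3,0,0.8,-14,0,0,0,-0.4,0,1,-17.5,0,0,0,-0.49]'

```text
time: 21.7
position: [0.5624, 0.0998, 0.1012]
tool_rot: [0.999, -0.041, 0.0, 0.0]
ft_force: [0.5, 0.1, -0.8]
grip_width: 0.0115
grip_force: 35.0
```

Emit:
send_rows --moves '[0,0,-3.5,0,0,0,0,0,0,-7,0,0,0,0,0,0,-8,-1,0,0,0,0,0,-8,-2.5,0,0,0,0,0,-8,-2.5,0,0,0]'

```text
time: 22.12
position: [0.5609, 0.0204, 0.0738]
tool_rot: [0.999, -0.04, -0.002, -0.0]
ft_force: [-0.9, 1.1, -1.2]
grip_width: 0.0116
grip_force: 35.0
```

```bash
python3 - <<'E'
from h import *
print(monitor.get_obs()["grip_width"])
go(*b2w(-.078,.105),.0402,psi)
E
```

```text
0.011592640511855561
pos [561.  20.  74.] yaw -0.08 -> d cm [ 0.1  0.1 -3.4] dyaw -0.0
```

Emit:
send_rows --moves '[0,0.1,0,-1.5,0,0,0,0,0.1,0,-3,0,0,0,0,0.1,0,-3.5,0,0,0,0,0.1,0,-3.5,0,0,0,0,0.1,0,-3.5,0,0,0]'

```text
time: 22.53
position: [0.5636, 0.022, 0.0409]
tool_rot: [0.999, -0.038, -0.0, -0.0]
ft_force: [0.5, -0.1, -0.4]
grip_width: 0.0118
grip_force: 35.0
```

```bash
python3 - <<'E'
from h import *
o=monitor.get_obs(); print(o["grip_width"],o["ft_force"],w2b(yaw()[0][:2]))
go(*b2w(-.013,.105),.0402,psi)
E
```

```text
0.011773059493543396 [ 0.48203376 -0.08206419 -0.35757428] [-0.07673118  0.10602699]
pos [564.  22.  41.] yaw -0.076 -> d cm [ 6.3 -0.6 -0.1] dyaw -0.0
```

Emit:
send_rows --moves '[0,1,-0.1,-0.1,0,0,0,0,2,-0.2,-0.1,0,0,0,0,3,-0.3,-0.1,0,0,0,0,4,-0.4,-0.1,0,0,0,0,5,-0.5,-0.1,0,0,0]'

```text
time: 22.95
position: [0.6118, 0.0172, 0.0398]
tool_rot: [0.999, -0.038, -0.002, -0.0]
ft_force: [-1.8, 0.3, 0.5]
grip_width: 0.0117
grip_force: 35.0
```

Emit:
send_rows --moves '[0,0.5,0,0,0,0,0,0,1,-0.1,0,0,0,0,0,1.5,-0.1,0,0,0,0,0,1.8,-0.1,0,0,0,0,0,2,-0.1,0,0,0,0]'

```text
time: 23.37
position: [0.6305, 0.0156, 0.0396]
tool_rot: [0.999, -0.038, -0.004, -0.0]
ft_force: [-9.9, -1.2, 6.8]
grip_width: 0.0119
grip_force: 35.0
```

```bash
python3 - <<'E'
from h import *
o=monitor.get_obs(); print(o["grip_width"],o["ft_force"],w2b(yaw()[0][:2]),yaw())
E
```

```text
0.01185265643394527 [-9.9242027  -1.18062709  6.8491254 ] [-0.00950961  0.10495288] (array([0.6305397 , 0.01557749, 0.03961079]), np.float64(-0.07664966230973054))
```

Emit:
send_rows --moves '[0,0.2,0,0,0,0,0,0,0.3,0,0,0,0,0,0,0.3,0,0,0,0,0,0,0.3,0,0,0,0,0,0,0.3,0,0,0,0,0]'

```text
time: 23.78
position: [0.6306, 0.0156, 0.0396]
tool_rot: [0.999, -0.038, -0.007, -0.0]
ft_force: [-11.4, -0.6, 8.1]
grip_width: 0.0118
grip_force: 35.0
```

Emit:
send_rows --moves '[0,-0.2,0,0,0,0,0,0.4,-0.3,0,0,0,0,0,0.5,-0.3,0,0,0,0,0,0.5,-0.3,0,0,0,0,0,0.5,-0.3,0,0,0,0,0]'

```text
time: 24.2
position: [0.6349, 0.0151, 0.04]
tool_rot: [0.999, -0.039, 0.001, 0.0]
ft_force: [0.7, -0.0, -0.3]
grip_width: 0.0308
grip_force: 0.0
```

Emit:
send_rows --moves '[0.5,0,0,0,0,0,0,0.5,0,0,3,0,0,0,0.5,0,0,7,0,0,0,0.6,-3,2,8,0,0,0,0.6,-6,5,8,0,0,0]'

```text
time: 24.62
position: [0.5793, 0.0626, 0.1236]
tool_rot: [0.999, -0.04, 0.006, 0.001]
ft_force: [0.1, 1.2, -0.7]
grip_width: 0.0487
grip_force: 0.0
```

```bash
python3 - <<'E'
from h import *
p,W=look(); boardlook(W,p); go(.416,.296,.1,-.18)
E
```

```text
[ 619. -127.] [12. 35.] -4.1 41 58.0 [ -9. -38.]
[ 577. -243.] [ 7. 28.] -34.2 12 41.0 [ -43. -157.]
[ 565. -267.] [16. 11.] 41.2 13 39.0 [ -53. -182.]
[416. 297.] [12. 33.] -10.2 39 45.0 [-246.  368.]
[ 374. -226.] [18. 17.] 58.5 28 47.0 [-246. -156.]
[ 374. -325.] [17. 18.] -78.8 28 48.0 [-238. -256.]
plate [443. 295.] [ 52. 110.] -10.8 311 5.0 [-219.  369.]
pos [566.  70. 121.] yaw -0.077 -> d cm [-15.   22.6  -2.1] dyaw -0.1
```

Emit:
send_rows --moves '[0.6,-2.2,3.3,0,0,0,-0.1,0.6,-4.4,6.6,0,0,0,-0.1,0.6,-6.6,9.9,0,0,0,-0.1,0.6,-8.8,13.2,0,0,0,-0.1,0.6,-11,16.5,0,0,0,-0.1]'

```text
time: 25.08
position: [0.4634, 0.231, 0.1196]
tool_rot: [0.996, -0.089, 0.0, -0.0]
ft_force: [0.4, 1.2, 0.6]
grip_width: 0.0519
grip_force: 0.0
```

Emit:
send_rows --moves '[0.6,-2,3,0,0,0,0,0.6,-4,6.1,-2,0,0,0,0.6,-4,6.1,-4,0,0,0,0.6,-4,6.1,-5,0,0,0,0.6,-4,6.1,-5,0,0,0]'

```text
time: 25.5
position: [0.423, 0.2905, 0.0676]
tool_rot: [0.996, -0.088, -0.002, 0.001]
ft_force: [0.2, -0.5, -0.3]
grip_width: 0.052
grip_force: 0.0
```

```bash
python3 - <<'E'
from h import *
go(.416,.296,.024,-.18)
p,W=look()
E
```

```text
pos [423. 290.  68.] yaw -0.176 -> d cm [-0.7  0.6 -4.4] dyaw -0.0
[629.  14.] [11. 32.] -6.2 33 60.0 [-11. 104.]
[ 617. -126.] [12. 31.] -3.7 40 59.0 [-11. -38.]
[ 589. -261.] [13. 30.] -75.2 22 37.0 [ -29. -174.]
[ 373. -226.] [18. 14.] 89.7 28 48.0 [-247. -157.]
[ 372. -326.] [18. 18.] -40.7 31 46.0 [-240. -256.]
```

Both inserted plates read home. I'll pick up the third.

Emit:
send_rows --moves '[0.6,-0.7,0.6,-2.2,0,0,0,0.6,-0.7,0.6,-4.4,0,0,0,0.6,-0.7,0.6,-4.4,0,0,0,0.6,-0.7,0.6,-4.4,0,0,0,0,-0.7,0.6,-4.4,0,0,0]'

```text
time: 25.97
position: [0.4188, 0.2963, 0.0266]
tool_rot: [0.996, -0.089, 0.001, -0.0]
ft_force: [0.1, -0.7, 0.0]
grip_width: 0.0499
grip_force: 0.0
```

Emit:
send_rows --moves '[0,0,0,0,0,0,0,0,0,0,0,0,0,0,0,0,0,0,0,0,0,0,0,0,0,0,0,0,0,0,0,0,0,0,0]'

```text
time: 26.38
position: [0.4174, 0.2968, 0.026]
tool_rot: [0.996, -0.088, 0.0, -0.0]
ft_force: [0.9, 0.4, -0.0]
grip_width: 0.02
grip_force: 0.0
```

Emit:
send_rows --moves '[0,0,0,0,0,0,0,0,0,0,0,0,0,0,0,0,0,1,0,0,0,0,0,0,4,0,0,0,0,0,0,7.5,0,0,0]'

```text
time: 26.8
position: [0.4153, 0.2959, 0.0999]
tool_rot: [0.996, -0.089, -0.003, 0.001]
ft_force: [1.1, -0.2, -1.0]
grip_width: 0.0121
grip_force: 35.0
```

```bash
python3 - <<'E'
from h import *
print(monitor.get_obs()["grip_width"])
go(*b2w(-.08,.035),.09,psi)
E
```

```text
0.012056342607319621
pos [415. 296. 100.] yaw -0.177 -> d cm [ 13.9 -34.4  -1. ] dyaw 0.1
```

Emit:
send_rows --moves '[0,1.5,-3.7,0,0,0,0.05,0,3,-7.4,0,0,0,0.1,0,4.5,-11.1,0,0,0,0.1,0,6,-14.8,0,0,0,0.1,0,7.5,-18.5,0,0,0,0.1]'

```text
time: 27.22
position: [0.4924, 0.1101, 0.1012]
tool_rot: [0.999, -0.038, 0.0, -0.0]
ft_force: [-0.0, 0.1, -0.8]
grip_width: 0.0116
grip_force: 35.0
```

Emit:
send_rows --moves '[0,1.5,-3.7,0,0,0,0,0,3,-7.4,0,0,0,0,0,4.5,-11.1,0,0,0,0,0,6.2,-14.8,0,0,0,0,0,6.4,-15.8,-1,0,0,0]'

```text
time: 27.63
position: [0.5623, -0.0528, 0.093]
tool_rot: [0.999, -0.041, 0.006, 0.002]
ft_force: [1.2, -0.7, -0.2]
grip_width: 0.0117
grip_force: 35.0
```

Emit:
send_rows --moves '[0,0,0,-1.5,0,0,0,0,0,0,-1.5,0,0,0,0,0,0,-1.5,0,0,0,0,0,0,-1.5,0,0,0,0,0,0,-1.5,0,0,0]'

```text
time: 28.05
position: [0.5562, -0.0455, 0.0763]
tool_rot: [0.999, -0.038, 0.0, 0.0]
ft_force: [0.6, 0.0, 0.0]
grip_width: 0.0118
grip_force: 35.0
```

```bash
python3 - <<'E'
from h import *
print(monitor.get_obs()["grip_width"])
go(*b2w(-.078,.035),.0402,psi)
E
```

```text
0.01179758981932088
pos [556. -45.  76.] yaw -0.076 -> d cm [ 0.  -0.3 -3.6] dyaw -0.0
```

Emit:
send_rows --moves '[0,0,-0.3,-1.5,0,0,0,0,0,-0.3,-3,0,0,0,0,0,-0.3,-3.6,0,0,0,0,0,-0.3,-3.6,0,0,0,0,0,-0.3,-3.6,0,0,0]'

```text
time: 28.47
position: [0.5564, -0.0488, 0.04]
tool_rot: [0.999, -0.038, 0.0, 0.0]
ft_force: [-0.4, 0.7, -1.1]
grip_width: 0.0117
grip_force: 35.0
```

```bash
python3 - <<'E'
from h import *
o=monitor.get_obs(); print(o["grip_width"],o["ft_force"],w2b(yaw()[0][:2]))
go(*b2w(-.013,.035),.0402,psi)
E
```

```text
0.011710962940271371 [-0.36271052  0.67783788 -1.12664325] [-0.07829438  0.03487331]
pos [556. -49.  40.] yaw -0.076 -> d cm [ 6.5 -0.5  0. ] dyaw -0.0
```

Emit:
send_rows --moves '[0,1,-0.1,0,0,0,0,0,2,-0.2,0,0,0,0,0,3,-0.3,0,0,0,0,0,4,-0.4,0,0,0,0,0,5,-0.4,0,0,0,0]'

```text
time: 28.88
position: [0.6039, -0.0524, 0.0395]
tool_rot: [0.999, -0.038, -0.003, -0.0]
ft_force: [-2.1, 0.9, 0.7]
grip_width: 0.0119
grip_force: 35.0
```

Emit:
send_rows --moves '[0,0.5,0,0,0,0,0,0,1,-0.1,0,0,0,0,0,1.5,-0.1,0,0,0,0,0,2,-0.1,0,0,0,0,0,2.2,-0.1,0,0,0,0]'

```text
time: 29.3
position: [0.6267, -0.054, 0.0393]
tool_rot: [0.999, -0.038, -0.002, -0.0]
ft_force: [-7.1, -1.0, 2.6]
grip_width: 0.0122
grip_force: 35.0
```

Emit:
send_rows --moves '[0,0.2,0,0,0,0,0,0,0.3,0,0,0,0,0,0,0.3,0,0,0,0,0,0,0.3,0,0,0,0,0,0,0.3,0,0,0,0,0]'

```text
time: 29.72
position: [0.6268, -0.054, 0.0395]
tool_rot: [0.999, -0.038, -0.005, -0.0]
ft_force: [-10.3, -0.4, 4.8]
grip_width: 0.0117
grip_force: 35.0
```

```bash
python3 - <<'E'
from h import *
o=monitor.get_obs(); print(o["grip_width"],o["ft_force"],w2b(yaw()[0][:2]),yaw())
E
```

```text
0.011650063630410266 [-10.3362978   -0.37917124   4.78443298] [-0.007642    0.03534542] (array([ 0.62681782, -0.05395548,  0.03951038]), np.float64(-0.07682251010291424))
```

Emit:
send_rows --moves '[0,-0.2,0,0,0,0,0,0.4,-0.3,0,0,0,0,0,0.5,-0.3,0,0,0,0,0,0.5,-0.3,0,0,0,0,0,0.5,-0.3,0,0,0,0,0]'

```text
time: 30.13
position: [0.6295, -0.0546, 0.0401]
tool_rot: [0.999, -0.039, 0.001, 0.0]
ft_force: [-0.2, -0.1, 0.1]
grip_width: 0.0307
grip_force: 0.0
```

Emit:
send_rows --moves '[0.5,0,0,0,0,0,0,0.5,0,0,3,0,0,0,0.5,0,0,7,0,0,0,0.6,-4,0,8,0,0,0,0.6,-8,0,8,0,0,0]'

```text
time: 30.55
position: [0.5532, -0.0558, 0.1235]
tool_rot: [0.999, -0.038, 0.007, 0.002]
ft_force: [-1.1, -0.4, -1.1]
grip_width: 0.0491
grip_force: 0.0
```

Emit:
send_rows --moves '[0.6,-4,0,0,0,0,-0.12,0.6,-8,0,0,0,0,-0.24,0.6,-12,0,0,0,0,-0.36,0.6,-12,0,0,0,0,-0.48,0.6,-12,0,0,0,0,-0.6]'

```text
time: 30.97
position: [0.4248, -0.0535, 0.1197]
tool_rot: [0.942, -0.335, -0.002, -0.0]
ft_force: [0.2, -0.0, 1.0]
grip_width: 0.052
grip_force: 0.0
```

```bash
python3 - <<'E'
from h import *
p,W=look(); boardlook(W,p); 
k=(abs(W[...,0]-.575)<.05)&(abs(W[...,1]+.261)<.06)&(W[...,2]>.058)&(W[...,2]<.08); print("knob",rects(W,k))
go(.5745,-.260,.053,psi-1.2)
cv2.imwrite("pics/t4.png",cv2.resize(p[130:290,310:450],None,fx=3.7,fy=3.7))
E
```

```text
[629.  14.] [11. 32.] -5.8 31 58.0 [-11. 104.]
[623. -54.] [11. 31.] -0.6 33 59.0 [-11.  35.]
[ 618. -126.] [12. 32.] -6.2 36 57.0 [-11. -37.]
[ 572. -241.] [11. 19.] -13.2 10 43.0 [ -47. -155.]
[ 561. -263.] [26. 12.] 82.8 15 36.0 [ -57. -179.]
[ 374. -226.] [17. 17.] 49.4 27 50.0 [-246. -156.]
[ 374. -326.] [17. 18.] -88.3 32 48.0 [-238. -256.]
onboard [633.  16.] [55. 47.] 0.8 110 20.0 [ -7. 106.]
onboard [628. -53.] [47. 58.] -2.5 117 19.0 [-7. 36.]
onboard [ 622. -125.] [48. 57.] -3.7 117 20.0 [ -7. -36.]
knob [(array([ 574., -260.]), array([12., 48.]), -73.7, np.int32(51), np.float64(70.0), array([ -44., -174.]))]
pos [427. -54. 120.] yaw -0.688 -> d cm [ 14.7 -20.6  -6.7] dyaw -0.59
```

View pics/t4.png

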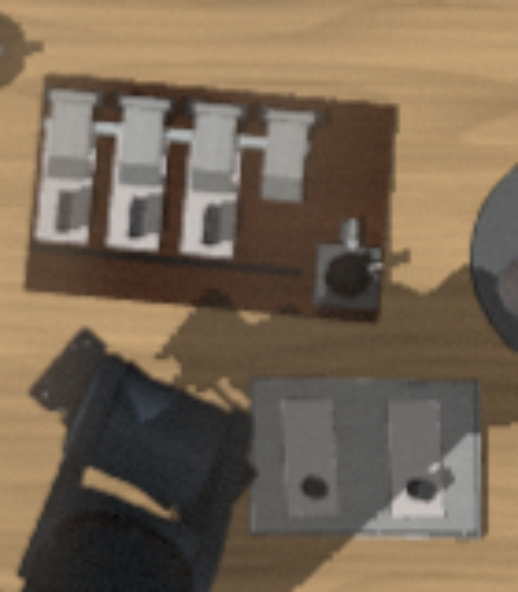

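All three new plates are home at crop (65,200), (140,205) and (210,215). Both old plates are flat in the tray at (312,455) and (415,455). Now I'll turn the knob back.

Emit:
send_rows --moves '[0.6,2,-3,0,0,0,-0.12,0.6,4,-6,0,0,0,-0.24,0.6,6,-9,0,0,0,-0.36,0.6,8.2,-12,0,0,0,-0.48,0.6,10.4,-15,0,0,0,-0.59]'

```text
time: 31.43
position: [0.5338, -0.2062, 0.1199]
tool_rot: [0.805, -0.593, 0.001, -0.0]
ft_force: [0.9, 0.5, 0.2]
grip_width: 0.0525
grip_force: 0.0
```

Emit:
send_rows --moves '[0.6,2.2,-3,0,0,0,0,0.6,4.2,-5.6,0,0,0,0,0.6,4.2,-5.6,0,0,0,0,0.6,4.2,-5.6,0,0,0,0,0.6,4.2,-5.6,0,0,0,0]'

```text
time: 31.85
position: [0.5736, -0.2597, 0.119]
tool_rot: [0.806, -0.592, -0.001, -0.0]
ft_force: [-0.9, -0.1, 0.0]
grip_width: 0.0523
grip_force: 0.0
```

```bash
python3 - <<'E'
from h import *
go(.5745,-.260,.053,psi-1.2)
E
```

```text
pos [ 574. -260.  119.] yaw -1.266 -> d cm [ 0.1 -0.  -6.6] dyaw -0.01
```

Emit:
send_rows --moves '[0.6,0.1,0,-3,0,0,-0.01,0.6,0.1,0,-6,0,0,-0.01,0.6,0.1,0,-6.7,0,0,-0.01,0.6,0.1,0,-6.7,0,0,-0.01,0,0.1,0,-6.7,0,0,-0.01]' --grip_force 40

```text
time: 32.27
position: [0.5746, -0.2591, 0.0526]
tool_rot: [0.803, -0.595, -0.001, 0.0]
ft_force: [-0.5, 0.0, -0.6]
grip_width: 0.0502
grip_force: 0.0
```

Emit:
send_rows --moves '[0,0,0,0,0,0,0,0,0,0,0,0,0,0,0,0,0,0,0,0,0,0,0,0,0,0,0,0,0,0,0,0,0,0,0]'

```text
time: 32.68
position: [0.5755, -0.2607, 0.0534]
tool_rot: [0.803, -0.596, 0.001, 0.0]
ft_force: [0.1, 0.6, -0.5]
grip_width: 0.0202
grip_force: 0.0
```

Emit:
send_rows --moves '[0,0,0,0,0,0,0,0,0,0,0,0,0,0,0,0,0,0,0,0,0.07,0,0,0,0,0,0,0.17,0,0,0,0,0,0,0.27]'

```text
time: 33.1
position: [0.5752, -0.2605, 0.053]
tool_rot: [0.877, -0.481, 0.0, 0.0]
ft_force: [-1.1, -0.5, 2.5]
grip_width: 0.0117
grip_force: 40.0
```

Emit:
send_rows --moves '[0,0,0,0,0,0,0.1,0,0,0,0,0,0,0.2,0,0,0,0,0,0,0.3,0,0,0,0,0,0,0.4,0,0,0,0,0,0,0.5]'

```text
time: 33.52
position: [0.5756, -0.26, 0.053]
tool_rot: [0.968, -0.249, 0.0, -0.0]
ft_force: [0.5, 1.8, 3.1]
grip_width: 0.012
grip_force: 40.0
```

Emit:
send_rows --moves '[0,0,0,0,0,0,0.1,0,0,0,0,0,0,0.2,0,0,0,0,0,0,0.3,0,0,0,0,0,0,0.4,0,0,0,0,0,0,0.45]'

```text
time: 33.93
position: [0.5759, -0.2594, 0.053]
tool_rot: [1.0, -0.027, 0.001, -0.001]
ft_force: [1.2, 2.7, 3.1]
grip_width: 0.0116
grip_force: 40.0
```

Emit:
send_rows --moves '[0,0,0,0,0,0,0.06,0,0,0,0,0,0,0.06,0,0,0,0,0,0,0.06,0,0,0,0,0,0,0.06,0,0,0,0,0,0,0.06]'

```text
time: 34.35
position: [0.576, -0.2595, 0.053]
tool_rot: [1.0, -0.0, 0.001, -0.001]
ft_force: [3.1, 5.6, 3.9]
grip_width: 0.0119
grip_force: 40.0
```

```bash
python3 - <<'E'
from h import *
o=monitor.get_obs(); print(yaw(),o["moment"],o["grip_width"],o["ft_force"])
E
```

```text
(array([ 0.57595652, -0.25947306,  0.05295111]), np.float64(-0.0007786710865909907)) [ 0.86918564 -0.36254202 -0.81690274] 0.011934626268134371 [3.13393152 5.63197688 3.87957239]
```

Past the end stop. Release, lift, and check.

Emit:
send_rows --moves '[0,0,0,0,0,0,-0.08,0.5,0,0,0,0,0,-0.08,0.6,0,0,0,0,0,-0.08,0.6,0,0,0,0,0,-0.08,0.6,0,0,0,0,0,-0.08]'

```text
time: 34.77
position: [0.5748, -0.2608, 0.0522]
tool_rot: [0.999, -0.038, -0.0, 0.0]
ft_force: [0.5, -0.0, 0.9]
grip_width: 0.0306
grip_force: 0.0
```

Emit:
send_rows --moves '[0.6,0,0,0,0,0,0,0.6,0,0,3,0,0,0,0.6,0,0,7,0,0,0,0.6,-3,1,10,0,0,0,0.6,-6,3,12,0,0,0]'

```text
time: 35.18
position: [0.5187, -0.2344, 0.1748]
tool_rot: [0.999, -0.039, 0.003, 0.003]
ft_force: [0.1, -0.1, -0.1]
grip_width: 0.0517
grip_force: 0.0
```

Emit:
send_rows --moves '[0.6,-3,2,0,0,0,0,0.6,-6,4,0,0,0,0,0.6,-9,6,0,0,0,0,0.6,-9,9,0,0,0,0,0.6,-9,12,0,0,0,0]'

```text
time: 35.6
position: [0.4241, -0.1104, 0.1721]
tool_rot: [0.999, -0.04, -0.0, 0.0]
ft_force: [0.2, -0.0, -0.2]
grip_width: 0.0522
grip_force: 0.0
```

```bash
python3 - <<'E'
from h import *
p,W=look(); boardlook(W,p); 
k=(abs(W[...,0]-.575)<.05)&(abs(W[...,1]+.261)<.06)&(W[...,2]>.058)&(W[...,2]<.08); print("knob",rects(W,k))
cv2.imwrite("pics/t5.png",cv2.resize(p[130:290,310:450],None,fx=3.7,fy=3.7))
E
```

```text
[629.  14.] [11. 32.] -6.1 28 60.0 [-11. 104.]
[623. -54.] [11. 31.] -0.3 34 60.0 [-11.  35.]
[ 617. -127.] [11. 31.] -6.3 35 59.0 [-11. -38.]
[ 573. -248.] [14. 46.] -2.7 37 40.0 [ -45. -163.]
[ 373. -326.] [18. 16.] 38.9 30 48.0 [-239. -256.]
onboard [633.  16.] [55. 47.] 0.9 107 20.0 [ -7. 106.]
onboard [628. -53.] [47. 58.] -1.7 114 20.0 [-7. 36.]
onboard [ 622. -126.] [47. 57.] -4.7 118 20.0 [ -7. -37.]
onboard [ 586. -102.] [218.   5.] 85.4 86 24.0 [-44. -16.]
knob [(array([ 574., -259.]), array([12., 49.]), -4.6, np.int32(58), np.float64(68.0), array([ -44., -173.]))]
```

View pics/t5.png

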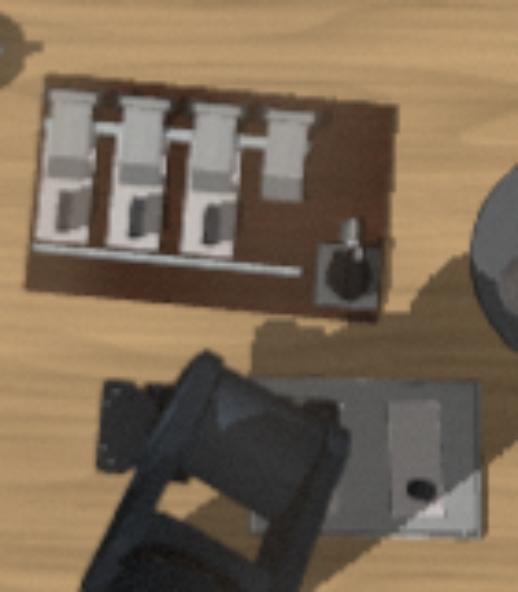

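The bar stands up behind the three plates (crop (165,260)) and the knob is back at 0. The gripper is clear of everything.

```bash
python3 -c "
from rig import workorder
print(workorder.hand_in())"
```

```text
the job is handed in; nothing more can be done
None
```

The job is handed in, though the hand-in gave no verdict: both old plates lie flat in the tray, the three new plates are home in lanes 2, 3 and 4, and the knob is back at 0 with the bar up behind them.

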